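Sort the stray mould fasteners back into their pots

ROBOT

A 7-joint arm with a two-finger parallel gripper is mounted at the origin on the work surface. World frame = base frame: x ahead of the robot, y to its left, z up, the work surface at z = 0. Lengths are in mm, angles in rad, forces in N, time in s.
With the tool pointing down it reaches from about 400 to 850 mm from the base axis. Payload 10.4 kg.
Tool frame: the origin (TCP) lies on the centre line of the jaws, within the pads' length; the fingertips stand 22 mm ahead of it and the grasp point (between the pads) lies 3 mm ahead of it (arm.tip_extent is the distance from the TCP to the fingertips, in mm); z points along the fingers, y is the line along which they close (so a half turn about z gives the same grasp; the last joint's range is limited). The gripper opens to 87 mm and grips with 3 to 60 N. Pads are 19 mm wide; open, the fingers measure 117 mm over their backs; the gripper's body (75 mm by 190 mm) begins 51 mm behind the grasp point.
Start: joints at [1.281, 0.332, -0.065, 1.46, 0.022, 1.35, -0.088], TCP at [164.799, -602.902, 244.576] pointing down, gripper open.
Joint ranges: [-2.6, 2.6], [-0.5, 2.12], [-1.47, 1.34], [0.16, 2.42], [-1.27, 4.41], [0.06, 2.06], [-2.6, 2.6]. Speed limits (rad/s): [2.22, 2.22, 2.79, 2.79, 3.14, 3.14, 3.14].

INTERFACE

Orientations are given as [roll, pitch, yaw] about the fixed x, y, z axes, in that order (R = Rz(yaw) Ry(pitch) Rx(roll)).
In Python, from workcell import arm gives the robot as it stands.
- The arm moves only by the tool play_rows, never from a script. Its argument "steps" is a list of rows, each a list of 7 numbers: the shift along the tool's x, y, z in units of 25 mm (1.0 is 25 mm), then the turn, a rotation vector about the tool's x, y, z in degrees, then the opening, from 0 (shut) to 1 (fully open). In form: [[dx, dy, dz, rx, ry, rz, claw], ...]. A call has 1 to 20 rows; each row shifts and turns the commanded pose from where the row before left it, along the tool's axes as they then stand; what a row does not reach is not made up. A row lasts 1/12 s, in which the tool goes at most 41.7 mm and 7.16 degrees, less where a joint would pass 70% of its speed; a pose out of reach is approached as far as the arm can. A call is refused whole if a number of a shift passes 1 or a number of a turn 7.16, either way. A call with a gripper value outside its range is refused whole. The fingers move at their own pace and stop on an object; "squeeze" is the grip in N (left out, the last holds). Time passes only in rows, so rows that do not move let the fingers close. It gives the time, the measured TCP pose, the force, the opening and the grip force at its end, in the units of the state.
- arm.get_obs(): the state, without advancing time (a new reading comes with each control period).
- arm.grab_frame(name): name is "scene" or "top" or "wrist"; returns a dict with "frame" (420x560x3 uint8, red, green, blue), "fovy" (degrees; the focal length in pixels is half the picture's height over the tangent of half this angle, whatever the lens; pixels are square), "cx", "cy" (the principal point, pixels), "k1" (the pictures are not rectified: a ray, as slopes to the right and down, at radius r is drawn at 1 + k1 r^2 times it, then the intrinsics apply), "pose" (4x4, takes a point from camera to world coordinates). Camera axes: x right, y up, looking along -z (the intrinsics and any distortion apply to the point x, -y, -z); pixel columns grow to the right and rows downward; lengths in mm; the calibration is good to about 2 mm. A picture is of the moment at which its call begins. There is no depth.
- arm.hand_in(): hands the job in; it is judged then, once.
Trained networks look in a picture, given as the dict that the camera call returned (one of the last four; its "shot" number tells which), for a name from the list of things; names that differ only in an ending like _2 or _b are one class to them, and where a whole thing is asked for, a point or a joint stands for the part that bears it (a point fixed in the world has none). Each returns a list of dicts, best first, with "score" (0 to 1); they miss things now and then, are a little off and sometimes report something else, mostly with a low value. They report only what shows in the picture. A call takes as long as a camera call.
- arm.search_frame(picture, name): "extent" ([left, top, width, height] in pixels, round what is visible of it).
- arm.outline_of(picture, name): "pixels" (420x560 bool, what is visible of it) and "extent" ([left, top, width, height] in pixels, round what is visible of it).
- arm.landmark_of(picture, name): "xy" ([column, row] in pixels: a listed point, or the origin of a listed thing).
The state is a dict: "t": time; "joint_positions": joint angles; "qd": joint speeds; "joint_torque": joint torques, N m; "ee_pos": TCP position; "ee_rot": TCP orientation; "contact_force": force on the tool from outside, world axes, zero at the start; "wrist_torque": the same for the moment, N m; "width": opening from 0.0 (shut) to 1.0 (fully open); "finger_force": force on a finger pad.
Only numpy, scipy, OpenCV 4.12 (cv2) and the standard library are available. Lean on these libraries where they do the work, as an engineer would, in place of code of your own. Each camera call takes 0.05 s, during which the arm holds its last target. There are 200 camera calls.

TASK

Clear the stray mould fasteners off the bench: put the short hex bolt, the small hex nut, the wing nut and the eye bolt each down inside the pot in the blue pan that already holds its own kind, lying in the pot and not across its rim. Leave the long bolt and the big nut where they lie, for no pot holds their size.

Things in the scene. Friction and masses are not known exactly. Their poses are not given: they have to be found in the camera images.
- bolt: short hex bolt, plain steel, lying: shank 20 mm diameter, 60 mm long; head 30 mm across flats, 12.5 mm thick; 72.5 mm in all, 0.22 kg. Origin: on the bench under mid-length; x axis from head (x = -36 to -24 mm) to threaded end (+36 mm), z up. Shank axis about 13 mm above the bench, sloping 4 degrees down to the end.
- nut: small hex nut, plain steel, lying flat: 30 mm across flats, 18 mm high, dark hole, 65 g. Origin: centre of its underside, z up; one pair of flats faces along its x axis, the others at 60 and 120 degrees to it.
- wing_nut: wing nut, plain steel, standing on its boss: round boss 28 mm diameter, 18 mm high; two flat wings 7 mm thick spread along its x axis to 73 mm over all and rise to 32 mm; 0.12 kg. Origin: centre of the boss's underside, z up.
- eye_bolt: eye bolt, plain steel, lying flat: 12 mm round bar bent to a ring 54 mm outside, 30 mm inside, with a straight 12 mm threaded shank; 91 mm in all, 0.16 kg. Origin: on the bench under the ring's centre, z up; the shank runs along its x axis from the ring (x = +27 mm) to +64 mm; the ring's far side is at -27 mm. Weight centred near x = +13 mm.
- big_nut: look-alike that stays on the bench: large hex nut, plain steel, 46 mm across flats, 24 mm high (half as large again as the small nut). Origin: centre of its underside, z up.
- long_bolt: look-alike that stays on the bench: long hex bolt, plain steel, as thick as the short one and with the same head, but 132.5 mm long in all. Origin: on the bench under mid-length; x axis from head to threaded end, z up.
- pot_bolts: dark round open plastic pot a third full of short hex bolts side by side; 120 mm across the rim, inside 108 mm at the heap, 60 mm high, standing firm. Origin: centre of its underside, z up; heap's highest points 33 mm above it, hollows 12 to 18 mm. Four such pots stand 127 mm apart in a square, in any order, in one blue steel pan (316 mm across, rim 42 mm high, floor 3 mm).
- pot_nuts: dark round open plastic pot a third full of small hex nuts; 120 mm across the rim, inside 108 mm at the heap, 60 mm high, standing firm. Origin: centre of its underside, z up; heap's highest points 33 mm above it, hollows 12 to 18 mm. Four such pots stand 127 mm apart in a square, in any order, in one blue steel pan (316 mm across, rim 42 mm high, floor 3 mm).
- pot_wings: dark round open plastic pot a third full of wing nuts; 120 mm across the rim, inside 108 mm at the heap, 60 mm high, standing firm. Origin: centre of its underside, z up; heap's highest points 37 mm above it, hollows 12 to 18 mm. Four such pots stand 127 mm apart in a square, in any order, in one blue steel pan (316 mm across, rim 42 mm high, floor 3 mm).
- pot_eyes: dark round open plastic pot a third full of eye bolts (rings with shanks); 120 mm across the rim, inside 108 mm at the heap, 60 mm high, standing firm. Origin: centre of its underside, z up; heap's highest points 33 mm above it, hollows 12 to 18 mm. Four such pots stand 127 mm apart in a square, in any order, in one blue steel pan (316 mm across, rim 42 mm high, floor 3 mm).

How it is judged (in metres and radians):
At the end, for the whole second after the job is handed in: Each of the four lies in the pot of its own kind: origin within 50 mm of the pot's axis, 10 to 56 mm above its underside, at rest under 0.02 m/s. The long bolt and the big nut are at rest within 20 mm of where they started (horizontal distance between bolt and pot_bolts below 0.05 m and z of bolt in the frame of pot_bolts between 0.01 and 0.056 m and linear speed of each of bolt, nut, wing_nut, eye_bolt, big_nut, long_bolt below 0.02 m/s and horizontal distance between nut and pot_nuts below 0.05 m and z of nut in the frame of pot_nuts between 0.01 and 0.056 m and horizontal distance between wing_nut and pot_wings below 0.05 m and z of wing_nut in the frame of pot_wings between 0.01 and 0.056 m and horizontal distance between eye_bolt and pot_eyes below 0.05 m and z of eye_bolt in the frame of pot_eyes between 0.01 and 0.056 m and distance of each of big_nut, long_bolt from where it was at the start of the episode below 0.02 m); the robot touches nothing.
It also fails if it takes over 136 s, if anything falls off the work surface, if the arm or the gripper's body presses on something with over 40 N, if the wrist force passes 120 N, or if a joint passes its speed limit or range.

## Working session

There is one attempt and no reset: what is moved stays moved. The work goes in short steps, Python scripts to look and compute and a tool call to move; the robot and the scene stay as the last step left them, time stands still between calls to the robot, and variables do not carry over. Pictures are saved under pics/ and viewed, at most 14 in all, crops included, and the job is handed in when it is done.

Besides the shell and the picture viewer there is one more tool, called after ">>>" as a command line: name --pt "numbers of a row" for each row, then --argument value for the rest. play_rows: Moves the arm, as the interface text tells. Its arguments: {"type":"object","properties":{"steps":{"type":"array","items":{"type":"array","items":{"type":"number"}}},"squeeze":{"type":"number"}},"required":["steps"]}

```bash
ls; mkdir -p pics; cat > h.py <<'E'
import numpy as np, cv2
from workcell import arm
def ray(p,uv):
    f=210/np.tan(np.radians(p["fovy"])/2)
    d=np.array([(uv[0]-p["cx"])/f,(uv[1]-p["cy"])/f]); s=d.copy()
    for _ in range(20): s=d/(1+p["k1"]*(s@s))
    T=np.array(p["pose"]); return T[:3,3],T[:3,:3]@np.array([s[0],-s[1],-1])
def at(p,uv,z):
    o,d=ray(p,np.array(uv,float)); return o+d*(z-o[2])/d[2]
def save(p,n): cv2.imwrite("pics/"+n,p["frame"][:,:,::-1])
def rect(p,m,z):
    c=cv2.findContours(m.astype(np.uint8),0,1)[0]; c=max(c,key=cv2.contourArea)[:,0]
    w=np.array([at(p,q,z)[:2] for q in c],np.float32)
    return cv2.minAreaRect(w),w
E
python3 - <<'E'
from h import *
print(arm.get_obs())
N="bolt nut wing_nut eye_bolt big_nut long_bolt pot_bolts pot_nuts pot_wings pot_eyes".split()
H=dict(bolt=13,nut=9,wing_nut=16,eye_bolt=6,big_nut=12,long_bolt=13)
for c in ["top","scene"]:
    p=arm.grab_frame(c); save(p,c+"1.png"); print(c,p["pose"],p["fovy"],p["k1"])
    for n in N:
        for r in arm.outline_of(p,n)[:3]:
            z=H.get(n,60); b,_=rect(p,r["pixels"],z)
            print(n,round(r["score"],2),np.round(r["extent"]),np.round(b[0]),np.round(b[1]),round(b[2]))
        for r in arm.landmark_of(p,n)[:3]: print("   lm",round(r["score"],2),np.round(r["xy"]),np.round(at(p,r["xy"],0 if n in H else 3)))
E
```

```text
pics
{'t': 0.0, 'joint_positions': array([ 1.28141127,  0.33287203, -0.06467519,  1.46098593,  0.02159731,
        1.34990381, -0.08847289]), 'qd': array([-7.34052142e-04, -1.38908344e-04,  1.04476253e-03,  1.87640825e-03,
       -9.57593936e-05, -1.27320243e-03, -8.13113154e-04]), 'joint_torque': array([ 3.32043392e-04, -6.23248529e+01,  2.48197897e-02, -3.89914048e+01,
       -6.13284507e-02,  3.95248644e-02,  1.58548964e-04]), 'ee_pos': array([ 164.6511393 , -602.53076159,  243.73246547]), 'ee_rot': array([-3.14012072e+00,  7.57982253e-05,  2.66810118e-01]), 'contact_force': array([-0.21007069,  0.31679139, -0.00433143]), 'wrist_torque': array([-0.05450679, -0.01267005,  0.07988576]), 'finger_force': 0.0, 'width': 1.0001782563583805}
top [[-1.23388280e-02  9.83440874e-01 -1.80808738e-01  4.22680710e+02]
 [-9.99577984e-01 -7.37552129e-03  2.80972685e-02  8.25610881e+00]
 [ 2.62984436e-02  1.81079122e-01  9.83116851e-01  9.95917137e+02]
 [ 0.00000000e+00  0.00000000e+00  0.00000000e+00  1.00000000e+00]] 47.07789208154732 -0.12749544195944723
bolt 0.94 [282. 266.  28.  34.] [464. -69
[... 2364 characters left out ...]
   lm 0.59 [204. 272.] [ 743. -111.    0.]
pot_bolts 0.65 [327. 239.  60.  59.] [651. 171.] [118. 146.] 89
   lm 0.69 [353. 278.] [637. 170.   3.]
pot_nuts 0.95 [387. 240.  71.  67.] [618. 290.] [119. 161.] 83
pot_nuts 0.43 [161. 189.  19.  25.] [ 648. -244.] [68. 50.] 38
   lm 0.83 [414. 284.] [602. 287.   3.]
   lm 0.35 [412. 235.] [474. 252.   3.]
   lm 0.26 [280. 191.] [462. -67.   3.]
pot_wings 0.69 [330. 193.  57.  51.] [526. 136.] [145. 120.] 20
   lm 0.83 [354. 232.] [517. 134.   3.]
   lm 0.69 [278. 193.] [470. -69.   3.]
pot_eyes 0.64 [212. 165.  29.  13.] [ 508. -184.] [45. 67.] 28
pot_eyes 0.59 [386. 198.  59.  52.] [493. 254.] [164. 119.] 9
   lm 0.6 [412. 237.] [480. 253.   3.]
```

```bash
python3 - <<'E'
import cv2
a=cv2.imread("pics/top1.png"); b=cv2.resize(a[130:330,80:460],(780,410),interpolation=2)
cv2.imwrite("pics/topc.png",b)
E
```

```text
(no output)
```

View pics/topc.png

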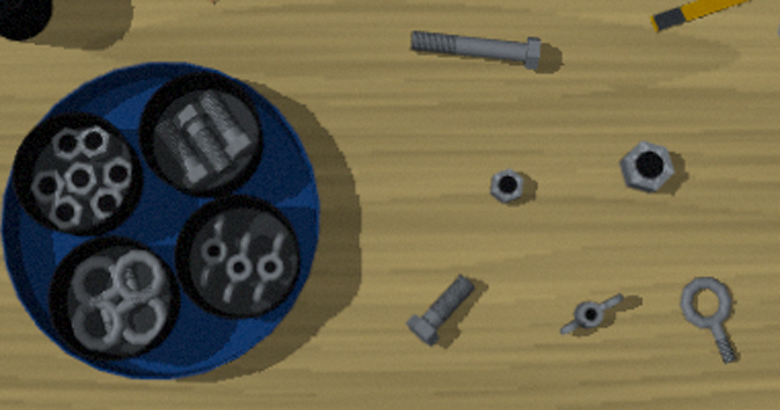

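The crop matches the networks: pots are bolts top right, nuts top left, wings bottom right and eyes bottom left. The strays lie clear of each other. Next I move over the eye bolt for a wrist view.

>>> play_rows --pt "0.98 -0.62 0 0 0 0 1" --pt "0.98 -0.62 0 0 0 0 1" --pt "0.98 -0.62 0 0 0 0 1" --pt "0.98 -0.62 0 0 0 0 1" --pt "0.98 -0.62 0 0 0 0 1" --pt "0.98 -0.62 0 0 0 0 1" --pt "0.98 -0.62 0 0 0 0 1" --pt "0.98 -0.62 0 0 0 0 1" --pt "0.98 -0.62 0 0 0 0 1" --pt "0.98 -0.62 0 0 0 0 1" --pt "0.98 -0.62 0 0 0 0 1" --pt "0.98 -0.62 0 0 0 0 1" --pt "0.98 -0.62 0 0 0 0 1" --pt "0.98 -0.62 0 0 0 0 1" --pt "0 0 0 0 0 -4 1" --pt "0 0 0 0 0 -4 1" --pt "0 0 0 0 0 0 1" --pt "0 0 0 0 0 0 1" --squeeze 50

```text
t: 3.6
ee_pos: [438.3, -303.3, 244.6]
ee_rot: [3.141, 0.0, 0.404]
contact_force: [-0.5, -0.2, -0.6]
width: 1.003
finger_force: 0.0
```

```bash
cat >> h.py <<'E'
H=dict(bolt=13,nut=9,wing_nut=16,eye_bolt=6,big_nut=12,long_bolt=13)
def look(name,names):
    p=arm.grab_frame("wrist"); save(p,name)
    for n in names:
        for r in arm.outline_of(p,n)[:2]:
            b,_=rect(p,r["pixels"],H.get(n,60))
            print(n,round(r["score"],2),np.round(r["extent"]),np.round(b[0],1),np.round(b[1],1),round(b[2],1))
        for r in arm.landmark_of(p,n)[:2]: print("   lm",round(r["score"],2),np.round(r["xy"]),np.round(at(p,r["xy"],0 if n in H else 3),1))
    return p
def go(x,y,z,yaw=None):
    o=arm.get_obs(); r,pt,w=o["ee_rot"]; d=np.array([x,y,z])-o["ee_pos"]
    print("pose",np.round(o["ee_pos"],1),np.round(o["ee_rot"],3))
    from scipy.spatial.transform import Rotation as R
    Q=R.from_euler("xyz",[r,pt,w]); u=Q.inv().apply(d)/25
    print("units before turn",np.round(u,2))
    if yaw is not None:
        Q2=R.from_euler("xyz",[np.pi,0,yaw]); print("turn deg",np.round(np.degrees((Q.inv()*Q2).as_rotvec()),1),"units after turn",np.round(Q2.inv().apply(d)/25,2))
E
python3 - <<'E'
from h import *
print(arm.get_obs()["ee_pos"],arm.get_obs()["ee_rot"])
p=look("w1.png",["eye_bolt","wing_nut","nut","bolt","big_nut"])
E
```

```text
[ 438.33243594 -303.30009685  244.57227217] [3.14143295e+00 8.06587460e-05 4.04081526e-01]
eye_bolt 0.82 [290. 146.  45.  79.] [ 449.2 -335.2] [88.  52.9] 1.0
   lm 0.93 [311. 170.] [ 466.1 -334.9    0. ]
wing_nut 0.62 [169. 121.  69.  25.] [ 458.3 -210.7] [26.6 70.4] 13.0
   lm 0.7 [205. 131.] [ 459.2 -210.6    0. ]
bolt 0.86 [28. 45. 80. 56.] [466.4 -61.6] [36.  85.8] 49.0
   lm 0.67 [81. 72.] [466.3 -66.9   0. ]
big_nut 0.65 [293.   0.  58.  50.] [ 603.  -280.8] [43.9 51.1] 23.4
```

View pics/w1.png

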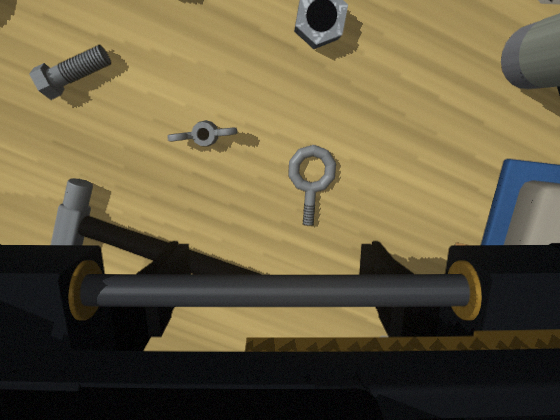

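The eye bolt's ring centre is at (312,169) and its shank end at (309,226). The wing nut is at (204,133) and the bolt at (70,70). A hammer lies near (75,210), with its handle running to (250,270).

```bash
python3 - <<'E'
from h import *
p=arm.grab_frame("wrist")
for n,uv,z in [("ring",(312,169),6),("ringtop",(312,146),6),("ringbot",(312,193),6),("shankend",(308.5,226),6),("wing boss",(204,132),18),("wl",(169,137.5),20),("wr",(237,131),20),("hamhead",(80,180),20),("handle",(250,270),10),("handle0",(85,225),10)]:
    print(n,np.round(at(p,uv,z),1))
a=at(p,(312,169),6);b=at(p,(308.5,226),6);d=(b-a)[:2];L=np.hypot(*d);yaw=np.arctan2(-d[1],-d[0]);print(L,yaw)
g=a[:2]+d/L*36; print(g); go(g[0],g[1],25,yaw)
E
```

```text
ring [ 468.1 -334.7    6. ]
ringtop [ 491.1 -324.     6. ]
ringbot [ 443.4 -346.1    6. ]
shankend [ 406.2 -358.9    6. ]
wing boss [ 460.1 -212.4   18. ]
wl [ 440.6 -180.9   20. ]
wr [ 474.8 -244.    20. ]
hamhead [ 359.4 -105.5   20. ]
handle [ 329.7 -317.    10. ]
handle0 [ 306.1 -119.9   10. ]
66.49918020895811 0.37303669641796955
[ 434.60277599 -347.77462197]
pose [ 438.4 -303.2  244.6] [3.142 0.    0.406]
units before turn [-0.85  1.58  8.78]
turn deg [0.  0.  1.9] units after turn [-0.79  1.61  8.78]
```

>>> play_rows --pt "0 0 0 0 0 1.9 0.6" --pt "-0.4 0.8 0.3 0 0 0 0.6" --pt "-0.39 0.81 0.3 0 0 0 0.6" --pt "0 0 0.9 0 0 0 0.6" --pt "0 0 0.9 0 0 0 0.6" --pt "0 0 0.9 0 0 0 0.6" --pt "0 0 0.9 0 0 0 0.6" --pt "0 0 0.9 0 0 0 0.6" --pt "0 0 0.9 0 0 0 0.6" --pt "0 0 0.9 0 0 0 0.6" --pt "0 0 0.9 0 0 0 0.6" --pt "0 0 0.5 0 0 0 0.6" --pt "0 0 0.5 0 0 0 0.6" --pt "0 0 0 0 0 0 0.6" --pt "0 0 0 0 0 0 0" --pt "0 0 0 0 0 0 0" --pt "0 0 0 0 0 0 0" --pt "0 0 0 0 0 0 0" --pt "0 0 0 0 0 0 0" --pt "0 0 0 0 0 0 0" --squeeze 50

```text
t: 5.87
ee_pos: [434.8, -348.0, 24.8]
ee_rot: [3.141, -0.0, 0.373]
contact_force: [-0.2, -0.4, -0.4]
width: 0.234
finger_force: 0.0
```

>>> play_rows --pt "0 0 0 0 0 0 0" --pt "0 0 0 0 0 0 0" --pt "0 0 0 0 0 0 0" --pt "0 0 0 0 0 0 0" --pt "0 0 0 0 0 0 0" --pt "0 0 -0.4 0 0 0 0" --pt "0 0 -0.8 0 0 0 0" --pt "0 0 -0.9 0 0 0 0" --pt "0 0 -0.9 0 0 0 0" --pt "0 0 -0.9 0 0 0 0" --pt "0 0 -0.9 0 0 0 0" --pt "0 0 -0.9 0 0 0 0" --pt "0 0 -0.3 0 0 0 0" --pt "0 0 0 0 0 0 0"

```text
t: 7.03
ee_pos: [435.6, -348.4, 176.8]
ee_rot: [3.138, -0.002, 0.373]
contact_force: [-0.4, 0.2, -1.9]
width: 0.118
finger_force: 50.0
```

```bash
python3 - <<'E'
from h import *
p=look("w2.png",["eye_bolt","wing_nut","nut","bolt"])
t=arm.grab_frame("top")
for n in ["pot_bolts","pot_nuts","pot_wings","pot_eyes"]:
    for r in arm.landmark_of(t,n)[:1]: print(n,at(t,r["xy"],3))
go(480-7,250,170,0.373)
E
```

```text
eye_bolt 0.66 [222. 136. 108. 182.] [ 426.5 -346.1] [103.5 126.2] 78.6
wing_nut 0.8 [ 89. 100.  89.  33.] [ 457.8 -209.1] [25.8 73.7] 14.5
   lm 0.87 [143. 115.] [ 460.7 -211.5    0. ]
nut 0.37 [223. 140. 108. 180.] [ 431.4 -355.2] [122.8 102. ] 53.9
bolt 0.94 [ 1. 13. 20. 35.] [487.5 -92.7] [26.6 17. ] 11.2
pot_bolts [641.70469867 169.16964986   3.        ]
pot_nuts [589.74792143 286.71569926   3.        ]
pot_wings [512.23651592 130.40713525   3.        ]
pot_eyes [482.50402366 249.31832988   3.        ]
pose [ 434.7 -347.8  174.5] [3.142 0.    0.373]
units before turn [ 10.15 -21.71   0.18]
turn deg [0. 0. 0.] units after turn [ 10.14 -21.71   0.18]
```

View pics/w2.png

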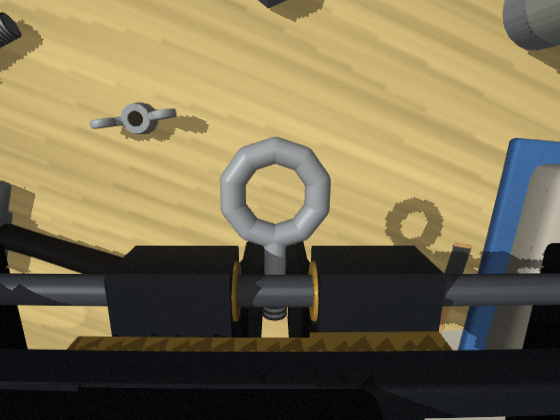

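The eye bolt hangs straight in the jaws with its ring ahead at (275,192). I'm carrying it to pot_eyes.

>>> play_rows --pt "0.4 -0.9 0 0 0 0 0" --pt "0.4 -0.9 0 0 0 0 0" --pt "0.4 -0.9 0 0 0 0 0" --pt "0.4 -0.9 0 0 0 0 0" --pt "0.4 -0.9 0 0 0 0 0" --pt "0.4 -0.9 0 0 0 0 0" --pt "0.4 -0.9 0 0 0 0 0" --pt "0.4 -0.9 0 0 0 0 0" --pt "0.4 -0.9 0 0 0 0 0" --pt "0.4 -0.9 0 0 0 0 0" --pt "0.4 -0.9 0 0 0 0 0" --pt "0.4 -0.9 0 0 0 0 0" --pt "0.4 -0.9 0 0 0 0 0" --pt "0.4 -0.9 0 0 0 0 0" --pt "0.4 -0.9 0 0 0 0 0" --pt "0.4 -0.9 0 0 0 0 0" --pt "0.4 -0.9 0 0 0 0 0" --pt "0.4 -0.9 0 0 0 0 0" --pt "0.4 -0.9 0 0 0 0 0" --pt "0.4 -0.9 0 0 0 0 0"

```text
t: 9.4
ee_pos: [456.9, 145.3, 174.8]
ee_rot: [3.141, -0.001, 0.373]
contact_force: [-0.3, -0.3, -1.5]
width: 0.118
finger_force: 50.0
```

>>> play_rows --pt "0.4 -0.9 0 0 0 0 0" --pt "0.4 -0.9 0 0 0 0 0" --pt "0.4 -0.9 0 0 0 0 0" --pt "0.4 -0.8 0 0 0 0 0" --pt "0.1 -0.1 0 0 0 0 0" --pt "0 0 0 0 0 0 0" --pt "0 0 0 0 0 0 0" --pt "0 0 0 0 0 0 0"

```text
t: 10.07
ee_pos: [463.9, 242.1, 174.4]
ee_rot: [3.141, 0.0, 0.372]
contact_force: [0.6, 0.2, -1.1]
width: 0.121
finger_force: 50.0
```

```bash
python3 - <<'E'
from h import *
p=look("w3.png",["eye_bolt","pot_eyes","pot_wings","pot_bolts","pot_nuts"])
go(463.7,243.6,66,0.373)
E
```

```text
eye_bolt 0.8 [219. 137. 113. 181.] [459.4 235.7] [123.1 102.4] 54.6
pot_eyes 0.58 [188. 109. 163. 156.] [479.1 254.1] [114.  120.8] 24.8
   lm 0.84 [267. 179.] [475.6 255.1   3. ]
   lm 0.58 [409. 185.] [518.3 130.1   3. ]
pot_wings 0.8 [351. 124. 161. 149.] [520.8 136.7] [108.8 132.4] 0.5
   lm 0.83 [408. 189.] [514.2 129.5   3. ]
pot_bolts 0.63 [361.   2. 193. 112.] [614.2 165.8] [ 73.2 132.9] 22.6
   lm 0.58 [430.  40.] [636.9 169.5   3. ]
pot_nuts 0.7 [188.   0. 180.  94.] [572.4 283.5] [ 62.6 120.9] 21.3
   lm 0.73 [279.  25.] [600.3 292.4   3. ]
pose [463.6 243.3 174.5] [3.141 0.    0.373]
units before turn [ 0.01 -0.01  4.34]
turn deg [0. 0. 0.] units after turn [ 0.01 -0.01  4.34]
```

View pics/w3.png

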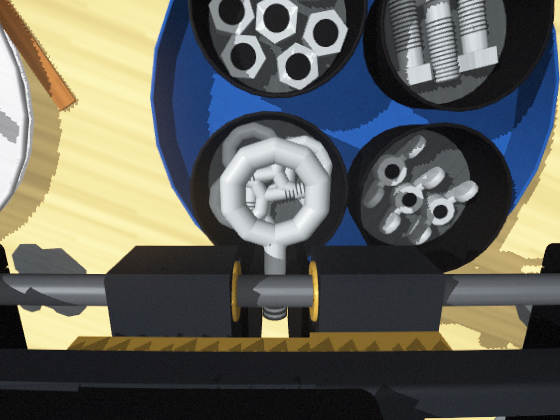

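The ring hangs over pot_eyes, whose rim is centred near (268,187). Lowering and releasing there.

>>> play_rows --pt "0.04 -0.09 0.5 0 0 0 0" --pt "0 0 0.9 0 0 0 0" --pt "0 0 0.9 0 0 0 0" --pt "0 0 0.9 0 0 0 0" --pt "0 0 0.7 0 0 0 0" --pt "0 0 0.45 0 0 0 0" --pt "0 0 0 0 0 0 0" --pt "0 0 0 0 0 0 0"

```text
t: 11.28
ee_pos: [463.4, 246.1, 65.5]
ee_rot: [-3.141, 0.001, 0.374]
contact_force: [0.8, 0.9, -0.8]
width: 0.122
finger_force: 50.0
```

>>> play_rows --pt "0 0 0 0 0 0 0.3" --pt "0 0 0 0 0 0 0.3" --pt "0 0 0 0 0 0 0.35" --pt "0 0 0 0 0 0 0.35" --pt "0 0 0 0 0 0 0.35" --pt "0 0 -0.5 0 0 0 0.35" --pt "0 0 -0.9 0 0 0 0.35" --pt "0 0 -0.9 0 0 0 0.35" --pt "0 0 -0.9 0 0 0 0.35" --pt "0 0 -0.9 0 0 0 0.5" --pt "0 0 -0.9 0 0 0 0.6" --pt "0 0 0 0 0 0 0.6"

```text
t: 12.28
ee_pos: [465.3, 247.3, 196.1]
ee_rot: [3.142, -0.007, 0.374]
contact_force: [0.1, 0.3, 1.1]
width: 0.492
finger_force: 0.0
```

```bash
python3 - <<'E'
from h import *
p=look("w4.png",["pot_eyes"])
p=arm.grab_frame("top"); 
for n in ["wing_nut","bolt","nut"]:
    for r in arm.landmark_of(p,n)[:2]: print("   lm",n,round(r["score"],2),np.round(r["xy"]),np.round(at(p,r["xy"],0),1))
go(450,-140,170,0.0)
E
```

```text
pot_eyes 0.69 [202. 114. 149. 147.] [475.9 252. ] [120.8 120.2] 85.7
   lm 0.78 [275. 182.] [474.5 251.7   3. ]
   lm 0.57 [423.  52.] [635.6 169.9   3. ]
   lm wing_nut 0.68 [369. 284.] [ 456.6 -219.2    0. ]
   lm bolt 0.87 [295. 280.] [468.9 -66.7   0. ]
   lm nut 0.57 [326. 224.] [ 583.  -134.4    0. ]
pose [463.3 245.7 190. ] [-3.142e+00  1.000e-03  3.730e-01]
units before turn [-6.12 14.17  0.81]
turn deg [ 0.   0.1 21.4] units after turn [-0.53 15.43  0.8 ]
```

View pics/w4.png

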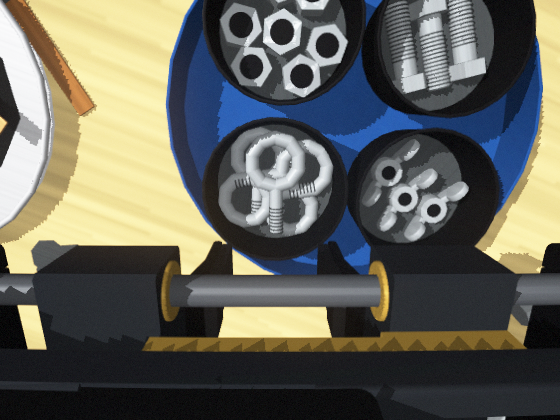

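The eye bolt lies inside pot_eyes, ring at (273,160) and shank end at (277,235). Next I turn and move to the short bolt.

>>> play_rows --pt "0 0 0 0 0 -6.9 0.6" --pt "0 0 0 0 0 -6.9 0.6" --pt "0 0 0 0 0 -6.9 0.6" --pt "0 0 0 0 0 -6.9 0.6" --pt "0 0 0 0 0 -6.9 0.6" --pt "0 0 0 0 0 -6.9 0.6" --pt "0 0 0 0 0 -6.9 0.6" --pt "0 0 0 0 0 -6.9 0.6" --pt "0 0 0 0 0 -6.9 0.6" --pt "0 0 0 0 0 -6.9 0.6" --pt "0 0 0 0 0 -6.9 0.6" --pt "0 0 0 0 0 -6.9 0.6" --pt "0 0 0 0 0 -6.9 0.6" --pt "0 0 0 0 0 -6.9 0.6" --pt "0 0 0 0 0 -6.9 0.6" --pt "0 0 0 0 0 -6.9 0.6" --pt "0 0 0 0 0 -6.4 0.6"

```text
t: 14.05
ee_pos: [463.5, 245.8, 190.3]
ee_rot: [-3.141, -0.001, 2.418]
contact_force: [-0.0, 0.2, 0.2]
width: 0.601
finger_force: 0.0
```

>>> play_rows --pt "-0.88 -0.77 0.07 0 0 0 0.6" --pt "-0.88 -0.77 0.07 0 0 0 0.6" --pt "-0.88 -0.77 0.07 0 0 0 0.6" --pt "-0.88 -0.77 0.07 0 0 0 0.6" --pt "-0.88 -0.77 0.07 0 0 0 0.6" --pt "-0.88 -0.77 0.07 0 0 0 0.6" --pt "-0.88 -0.77 0.07 0 0 0 0.6" --pt "-0.88 -0.77 0.07 0 0 0 0.6" --pt "-0.88 -0.77 0.07 0 0 0 0.6" --pt "-0.88 -0.77 0.07 0 0 0 0.6" --pt "-0.88 -0.77 0.07 0 0 0 0.6" --pt "-0.88 -0.77 0.07 0 0 0 0.6" --pt "0 0 0 0 0 0 0.6" --pt "0 0 0 0 0 0 0.6" --pt "0 0 0 0 0 0 0.6"

```text
t: 15.3
ee_pos: [506.3, -101.5, 169.5]
ee_rot: [3.141, -0.001, 2.412]
contact_force: [0.4, 0.2, -0.0]
width: 0.602
finger_force: 0.0
```

```bash
python3 - <<'E'
from h import *
p=look("w5.png",["bolt","nut","wing_nut"])
go(468,-68,25,2.41)
E
```

```text
bolt 0.72 [255.  96.  42.  88.] [469.3 -63. ] [35.1 76.5] 52.9
   lm 0.71 [153. 234.] [ 456.8 -212.3    0. ]
   lm 0.62 [274. 137.] [466.2 -64.8   0. ]
nut 0.59 [295. 264.  27.  10.] [ 579.2 -124.6] [24.   8.3] 48.1
   lm 0.74 [155. 236.] [ 459.3 -212.8    0. ]
   lm 0.46 [306. 281.] [ 591.6 -134.5    0. ]
wing_nut 0.57 [136. 205.  32.  43.] [ 455.8 -199.9] [27.3 42.3] 16.2
   lm 0.85 [154. 234.] [ 456.8 -211.6    0. ]
pose [ 506.5 -101.8  169.9] [-3.141  0.     2.413]
units before turn [ 2.05 -0.02  5.79]
turn deg [-0.   0.   0.2] units after turn [ 2.05 -0.02  5.8 ]
```

View pics/w5.png

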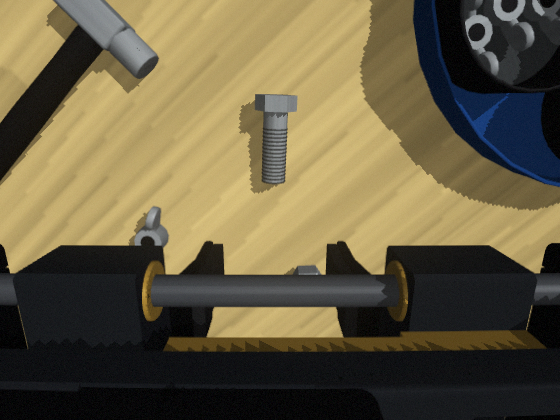

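The bolt's head is at (276,100) and its threaded end at (274,183), aligned with the tool. The wing nut is at (150,235).

```bash
python3 - <<'E'
from h import *
p=arm.grab_frame("wrist")
h=at(p,(276,96),16);e=at(p,(274,184),11);d=(h-e)[:2];L=np.hypot(*d);yaw=np.arctan2(d[1],d[0]);print(h,e,L,yaw)
g=e[:2]+d/L*40; print(g); go(g[0],g[1],25,yaw)
E
```

```text
[442.05139396 -41.67971014  16.        ] [496.32805797 -92.42240748  11.        ] 74.30193529808497 2.389832417653168
[467.10854233 -65.10538155]
pose [ 506.5 -101.9  169.9] [-3.141  0.     2.412]
units before turn [2.16 0.05 5.79]
turn deg [-0.   0.   1.3] units after turn [ 2.16 -0.    5.8 ]
```

>>> play_rows --pt "0 0 0 0 0 1.3 0.5" --pt "0.72 0 0.3 0 0 0 0.5" --pt "0.72 0 0.5 0 0 0 0.5" --pt "0.72 0 0.8 0 0 0 0.5" --pt "0 0 0.9 0 0 0 0.5" --pt "0 0 0.9 0 0 0 0.5" --pt "0 0 0.9 0 0 0 0.5" --pt "0 0 0.9 0 0 0 0.5" --pt "0 0 0.6 0 0 0 0.5" --pt "0 0 0 0 0 0 0.5" --pt "0 0 0 0 0 0 0" --pt "0 0 0 0 0 0 0" --pt "0 0 0 0 0 0 0" --pt "0 0 0 0 0 0 0" --pt "0 0 0 0 0 0 0" --pt "0 0 0 0 0 0 0" --pt "0 0 0 0 0 0 0" --pt "0 0 0 0 0 0 0"

```text
t: 17.2
ee_pos: [467.2, -65.6, 25.0]
ee_rot: [-3.141, 0.0, 2.389]
contact_force: [-0.2, -0.7, 2.8]
width: 0.217
finger_force: 50.0
```

>>> play_rows --pt "0 0 0 0 0 0 0" --pt "0 0 0 0 0 0 0" --pt "0 0 -0.4 0 0 0 0" --pt "0 0 -0.8 0 0 0 0" --pt "0 0 -0.9 0 0 0 0" --pt "0 0 -0.9 0 0 0 0" --pt "0 0 -0.9 0 0 0 0" --pt "0 0 -0.9 0 0 0 0" --pt "0 0 -0.7 0 0 0 0" --pt "0 0 -0.3 0 0 0 0" --pt "0 0 0 0 0 0 0" --pt "0 0 0 0 0 0 0"

```text
t: 18.2
ee_pos: [466.7, -65.6, 169.3]
ee_rot: [-3.141, 0.0, 2.389]
contact_force: [0.1, 0.1, -3.2]
width: 0.218
finger_force: 50.0
```

```bash
python3 - <<'E'
from h import *
go(638,170,170,2.39)
E
```

```text
pose [466.7 -65.6 169.3] [-3.141  0.     2.389]
units before turn [ 1.44 11.56 -0.03]
turn deg [-0.   0.  -0.1] units after turn [ 1.43 11.56 -0.03]
```

>>> play_rows --pt "0.11 0.89 0 0 0 0 0" --pt "0.11 0.89 0 0 0 0 0" --pt "0.11 0.89 0 0 0 0 0" --pt "0.11 0.89 0 0 0 0 0" --pt "0.11 0.89 0 0 0 0 0" --pt "0.11 0.89 0 0 0 0 0" --pt "0.11 0.89 0 0 0 0 0" --pt "0.11 0.89 0 0 0 0 0" --pt "0.11 0.89 0 0 0 0 0" --pt "0.11 0.89 0 0 0 0 0" --pt "0.11 0.89 0 0 0 0 0" --pt "0.11 0.89 0 0 0 0 0" --pt "0.11 0.89 0 0 0 0 0" --pt "0 0 0 0 0 0 0" --pt "0 0 0 0 0 0 0" --pt "0 0 0 0 0 0 0"

```text
t: 19.53
ee_pos: [637.9, 169.8, 168.0]
ee_rot: [-3.139, -0.001, 2.39]
contact_force: [-0.5, -0.3, -2.3]
width: 0.215
finger_force: 50.0
```

```bash
python3 - <<'E'
from h import *
p=look("w6.png",["pot_bolts","bolt","pot_wings"])
go(638,170,65,2.39)
E
```

```text
pot_bolts 0.96 [193. 133. 160. 132.] [631.2 176.6] [121.9 102.4] 47.0
   lm 0.91 [274. 195.] [636.  171.2   3. ]
bolt 0.76 [239. 193.  74. 148.] [660.4 148.7] [68.4 80.7] 47.0
bolt 0.16 [280.   1. 176. 143.] [613.2 297.2] [142.4 111. ] 47.5
   lm 0.57 [276. 260.] [684.8 127.6   0. ]
   lm 0.88 [148. 125.] [515.1 134.2   3. ]
pose [638.7 169.5 169.9] [-3.141e+00  1.000e-03  2.388e+00]
units before turn [ 0.04 -0.    4.2 ]
turn deg [-0.   0.  -0.1] units after turn [ 0.03 -0.01  4.2 ]
```

View pics/w6.png

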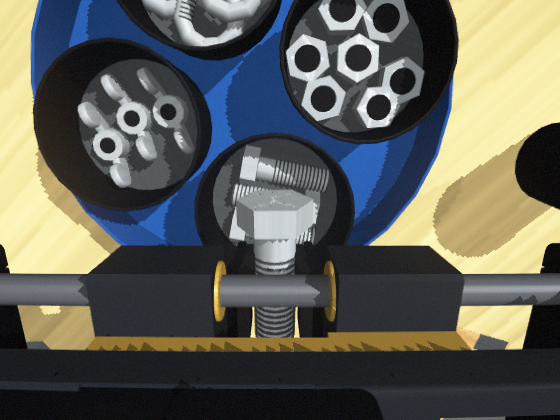

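The bolt is held level, head at (276,215), over pot_bolts with the heap's bolts lying crosswise to it. Lowering and releasing.

>>> play_rows --pt "0.04 0 0.5 0 0 0 0" --pt "0 0 0.9 0 0 0 0" --pt "0 0 0.9 0 0 0 0" --pt "0 0 0.8 0 0 0 0" --pt "0 0 0.6 0 0 0 0" --pt "0 0 0.4 0 0 0 0" --pt "0 0 0.1 0 0 0 0" --pt "0 0 0 0 0 0 0" --pt "0 0 0 0 0 0 0.35" --pt "0 0 0 0 0 0 0.4" --pt "0 0 0 0 0 0 0.4" --pt "0 0 0 0 0 0 0.4" --pt "0 0 0 0 0 0 0.4" --pt "0 0 -0.5 0 0 0 0.4" --pt "0 0 -0.9 0 0 0 0.4" --pt "0 0 -0.9 0 0 0 0.4" --pt "0 0 -0.9 0 0 0 0.4" --pt "0 0 -0.9 0 0 0 0.5" --pt "0 0 0 0 0 0 0.6" --pt "0 0 0 0 0 0 0.6"

```text
t: 21.55
ee_pos: [638.6, 171.4, 169.7]
ee_rot: [3.139, 0.002, 2.389]
contact_force: [-0.6, -0.1, 0.3]
width: 0.539
finger_force: 0.0
```

```bash
python3 - <<'E'
from h import *
p=look("w7.png",["pot_bolts","bolt"])
go(590-45*np.cos(2.1),-132-45*np.sin(2.1),170,2.1)
E
```

```text
pot_bolts 0.73 [192. 135. 160. 142.] [634.5 173.9] [121.6 111. ] 45.1
   lm 0.87 [270. 196.] [636.3 169.5   3. ]
bolt 0.7 [250. 161.  44.  97.] [646.1 163.5] [38.4 87. ] 47.7
   lm 0.56 [273. 208.] [646.9 163.5   0. ]
   lm 0.24 [143. 130.] [515.7 128.4   0. ]
pose [637.6 170.6 166.4] [-3.140e+00 -1.000e-03  2.389e+00]
units before turn [ -8.61 -10.65  -0.14]
turn deg [-0.1 -0.  16.6] units after turn [-11.29  -7.75  -0.14]
```

View pics/w7.png

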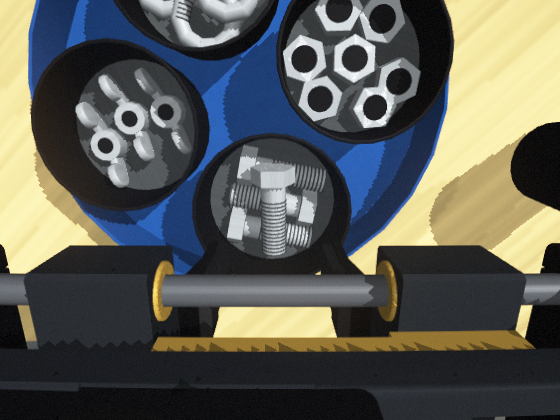

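The bolt lies in pot_bolts across the heap, from (272,170) to (273,255). Next is the small nut.

>>> play_rows --pt "-0.72 -0.88 0 0 0 0 0.6" --pt "-0.72 -0.88 0 0 0 0 0.6" --pt "-0.72 -0.88 0 0 0 0 0.6" --pt "-0.72 -0.88 0 0 0 0 0.6" --pt "-0.72 -0.88 0 0 0 0 0.6" --pt "-0.72 -0.88 0 0 0 0 0.6" --pt "-0.72 -0.88 0 0 0 0 0.6" --pt "-0.72 -0.88 0 0 0 0 0.6" --pt "-0.72 -0.88 0 0 0 0 0.6" --pt "-0.72 -0.88 0 0 0 0 0.6" --pt "-0.72 -0.88 0 0 0 0 0.6" --pt "-0.72 -0.88 0 0 0 0 0.6" --pt "0 0 0 0 0 0 0.6" --pt "0 0 0 0 0 0 0.6" --pt "0 0 0 0 0 0 0.6"

```text
t: 23.05
ee_pos: [615.0, -168.8, 166.9]
ee_rot: [3.141, -0.001, 2.389]
contact_force: [-0.2, 0.8, 0.1]
width: 0.602
finger_force: 0.0
```

```bash
python3 - <<'E'
from h import *
p=look("w8.png",["nut","wing_nut"])
go(590,-132,25,2.39)
cv2.imwrite("pics/w8c.png",cv2.resize(p["frame"][70:270,170:400,::-1],None,fx=3,fy=3,interpolation=2))
E
```

```text
nut 0.93 [263. 134.  46.  39.] [ 589.4 -133.7] [30.6 34.4] 81.6
   lm 0.59 [286. 149.] [ 589.8 -130.9    0. ]
wing_nut 0.78 [83. 54. 46. 88.] [ 460.9 -211.8] [31.7 73.4] 24.0
   lm 0.85 [111. 100.] [ 455.8 -211.9    0. ]
pose [ 615.3 -168.3  167.4] [3.141 0.    2.391]
units before turn [1.73 0.37 5.69]
turn deg [0. 0. 0.] units after turn [1.73 0.37 5.69]
```

View pics/w8c.png

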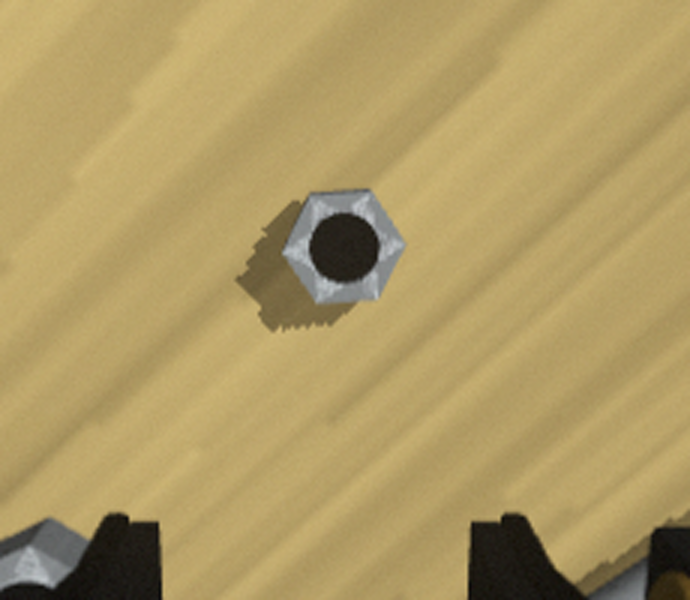

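The nut's hole is at crop (344,247) and its corners at (283,252) and (405,244). A turn of about +26° puts flats on the jaws.

```bash
python3 - <<'E'
from h import *
p=arm.grab_frame("wrist")
f=lambda c,z: at(p,(170+c[0]/3,70+c[1]/3),z)
c=[(310,192),(371,190),(405,244),(379,300),(317,303),(283,252)]
w=np.array([f(q,18)[:2] for q in c]); m=w.mean(0); print(f((344,247),18),m)
a=np.unwrap(np.arctan2(*(w-m).T[::-1]),period=np.pi/3*1.0)%(np.pi/3); print(a, np.hypot(*(w-m).T))
# corner angle mod 60 ; jaw direction (tool y)= yaw-90 must be corner+30
ca=np.angle(np.exp(6j*np.arctan2(*(w-m).T[::-1])).mean())/6
yaws=[ca+np.pi/6+np.pi/2+k*np.pi/3 for k in range(-2,4)]; print(np.round(yaws,3))
y=min(yaws,key=lambda v:abs(v-1.93)); go(*m,25,y)
E
```

```text
[ 590.33714782 -132.46428377   18.        ] [ 590.43429494 -132.48492943]
[0.85770647 0.90926576 0.87426079 0.8884126  0.89260743 0.89575596] [17.92032423 17.32010642 17.01697554 17.86675695 17.42194165 17.16744146]
[-0.161  0.886  1.934  2.981  4.028  5.075]
pose [ 615.3 -168.6  167.4] [3.142 0.    2.39 ]
units before turn [1.71 0.38 5.69]
turn deg [ 0.   0.  26.2] units after turn [ 1.7  -0.42  5.69]
```

>>> play_rows --pt "0 0 0 0 0 6.5 0.6" --pt "0 0 0 0 0 6.6 0.6" --pt "0 0 0 0 0 6.6 0.6" --pt "0 0 0 0 0 6.5 0.6" --pt "0.85 -0.21 0.4 0 0 0 0.6" --pt "0.85 -0.21 0.5 0 0 0 0.6" --pt "0 0 0.9 0 0 0 0.6" --pt "0 0 0.9 0 0 0 0.6" --pt "0 0 0.9 0 0 0 0.6" --pt "0 0 0.9 0 0 0 0.6" --pt "0 0 0.7 0 0 0 0.6" --pt "0 0 0.49 0 0 0 0.6" --pt "0 0 0 0 0 0 0.6" --pt "0 0 0 0 0 0 0" --pt "0 0 0 0 0 0 0" --pt "0 0 0 0 0 0 0" --pt "0 0 0 0 0 0 0" --pt "0 0 0 0 0 0 0" --pt "0 0 0 0 0 0 0" --pt "0 0 0 0 0 0 0"

```text
t: 25.02
ee_pos: [590.5, -133.5, 25.4]
ee_rot: [3.141, 0.0, 1.932]
contact_force: [-1.0, -1.1, 3.8]
width: 0.34
finger_force: 50.0
```

>>> play_rows --pt "0 0 0 0 0 0 0" --pt "0 0 0 0 0 0 0" --pt "0 0 -0.4 0 0 0 0" --pt "0 0 -0.8 0 0 0 0" --pt "0 0 -0.9 0 0 0 0" --pt "0 0 -0.9 0 0 0 0" --pt "0 0 -0.9 0 0 0 0" --pt "0 0 -0.9 0 0 0 0" --pt "0 0 -0.7 0 0 0 0" --pt "0 0 -0.3 0 0 0 0" --pt "0 0 0 0 0 0 0" --pt "0 0 0 0 0 0 0"

```text
t: 26.02
ee_pos: [590.1, -133.5, 169.6]
ee_rot: [-3.141, 0.0, 1.932]
contact_force: [-0.5, 0.6, -0.8]
width: 0.337
finger_force: 50.0
```

```bash
python3 - <<'E'
from h import *
go(598,288,170,1.934)
E
```

```text
pose [ 590.1 -133.5  169.6] [-3.141  0.     1.932]
units before turn [15.66  6.25 -0.02]
turn deg [-0.   0.  -0.1] units after turn [15.65  6.29 -0.02]
```

>>> play_rows --pt "0.87 0.347 0 0 0 0 0" --pt "0.87 0.347 0 0 0 0 0" --pt "0.87 0.347 0 0 0 0 0" --pt "0.87 0.347 0 0 0 0 0" --pt "0.87 0.347 0 0 0 0 0" --pt "0.87 0.347 0 0 0 0 0" --pt "0.87 0.347 0 0 0 0 0" --pt "0.87 0.347 0 0 0 0 0" --pt "0.87 0.347 0 0 0 0 0" --pt "0.87 0.347 0 0 0 0 0" --pt "0.87 0.347 0 0 0 0 0" --pt "0.87 0.347 0 0 0 0 0" --pt "0.87 0.347 0 0 0 0 0" --pt "0.87 0.347 0 0 0 0 0" --pt "0.87 0.347 0 0 0 0 0" --pt "0.87 0.347 0 0 0 0 0" --pt "0.87 0.347 0 0 0 0 0" --pt "0.87 0.347 0 0 0 0 0" --pt "0 0 0 0 0 0 0" --pt "0 0 0 0 0 0 0"

```text
t: 27.68
ee_pos: [596.8, 289.4, 168.2]
ee_rot: [-3.139, -0.001, 1.935]
contact_force: [0.9, -1.1, -0.2]
width: 0.335
finger_force: 50.0
```

```bash
python3 - <<'E'
from h import *
p=look("w9.png",["pot_nuts","nut","pot_eyes"])
go(598,288,65,1.934)
E
```

```text
pot_nuts 0.68 [197. 131. 159. 129.] [595.4 302.3] [121.3  99.8] 18.8
   lm 0.7 [280. 194.] [599.6 294.2   3. ]
nut 0.93 [242. 229.  68.  45.] [614.5 242.1] [60.1 45.3] 20.9
nut 0.18 [ 25. 122. 173. 148.] [455.2 243.6] [161.2 122.6] 32.8
   lm 0.8 [274. 261.] [618.4 229.3   0. ]
pot_eyes 0.76 [ 26. 124. 176. 145.] [475.  262.6] [134.2 101.8] 32.5
pot_eyes 0.57 [ 51. 306.  26.  47.] [460.7 130.4] [22. 43.] 21.8
   lm 0.55 [134. 189.] [473.6 251.4   3. ]
pose [598.5 287.  169.9] [-3.142e+00  1.000e-03  1.930e+00]
units before turn [ 0.05 -0.    4.2 ]
turn deg [-0.   0.  -0.2] units after turn [ 0.05 -0.    4.2 ]
```

View pics/w9.png

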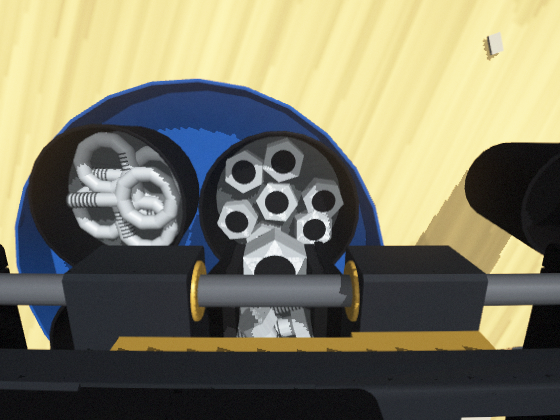

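The nut is held at (274,260), just short of the centre nut of pot_nuts at (276,201). Lowering there.

>>> play_rows --pt "0.12 0.03 0.5 0 0 0 0" --pt "0 0 0.9 0 0 0 0" --pt "0 0 0.9 0 0 0 0" --pt "0 0 0.8 0 0 0 0" --pt "0 0 0.6 0 0 0 0" --pt "0 0 0.4 0 0 0 0" --pt "0 0 0.1 0 0 0 0" --pt "0 0 0 0 0 0 0" --pt "0 0 0 0 0 0 0.45" --pt "0 0 0 0 0 0 0.5" --pt "0 0 0 0 0 0 0.5" --pt "0 0 0 0 0 0 0.5" --pt "0 0 0 0 0 0 0.5" --pt "0 0 -0.5 0 0 0 0.5" --pt "0 0 -0.9 0 0 0 0.5" --pt "0 0 -0.9 0 0 0 0.5" --pt "0 0 -0.9 0 0 0 0.5" --pt "0 0 -0.9 0 0 0 0.5" --pt "0 0 0 0 0 0 0.6" --pt "0 0 0 0 0 0 0.6"

```text
t: 29.7
ee_pos: [598.3, 291.7, 169.9]
ee_rot: [3.138, -0.0, 1.932]
contact_force: [-0.5, -0.4, -1.7]
width: 0.566
finger_force: 0.0
```

```bash
python3 - <<'E'
from h import *
p=look("w10.png",["pot_nuts","nut"])
u=np.array([np.cos(2.07),np.sin(2.07)])
go(460-45*u[0],-212-45*u[1],167,2.07)
E
```

```text
pot_nuts 0.61 [194. 136. 159. 138.] [596.5 297.1] [121.5 110.1] 20.6
   lm 0.69 [272. 198.] [597.5 290.7   3. ]
nut 0.65 [254. 186.  41.  45.] [601.3 282.3] [34.4 41.5] 21.4
   lm 0.75 [273. 206.] [600.9 282.6   0. ]
   lm 0.15 [271. 338.] [649.1 148.8   0. ]
pose [597.4 290.7 166.7] [-3.14   0.     1.932]
units before turn [-1.865e+01 -1.200e+01  1.000e-02]
turn deg [-0.1  0.  -7.9] units after turn [-1.682e+01 -1.445e+01 -1.000e-02]
```

View pics/w10.png

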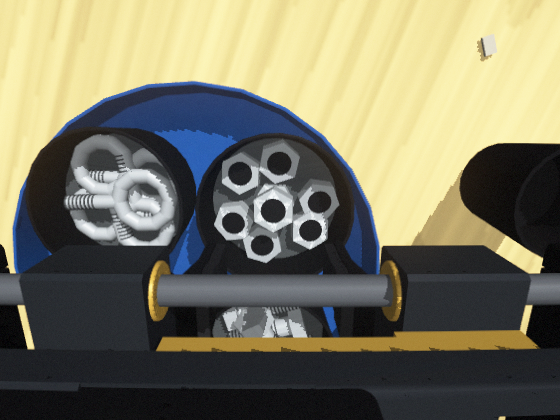

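The nut sits atop the centre nut in pot_nuts at (273,209). Last is the wing nut.

>>> play_rows --pt "0 0 0 0 0 -4 0.6" --pt "0 0 0 0 0 -4 0.6" --pt "-0.9 -0.77 0 0 0 0 0.6" --pt "-0.9 -0.77 0 0 0 0 0.6" --pt "-0.9 -0.77 0 0 0 0 0.6" --pt "-0.9 -0.77 0 0 0 0 0.6" --pt "-0.9 -0.77 0 0 0 0 0.6" --pt "-0.9 -0.77 0 0 0 0 0.6" --pt "-0.9 -0.77 0 0 0 0 0.6" --pt "-0.9 -0.77 0 0 0 0 0.6" --pt "-0.9 -0.77 0 0 0 0 0.6" --pt "-0.9 -0.77 0 0 0 0 0.6" --pt "-0.9 -0.77 0 0 0 0 0.6" --pt "-0.9 -0.77 0 0 0 0 0.6" --pt "-0.9 -0.77 0 0 0 0 0.6" --pt "-0.9 -0.77 0 0 0 0 0.6" --pt "-0.9 -0.77 0 0 0 0 0.6" --pt "-0.9 -0.77 0 0 0 0 0.6" --pt "-0.9 -0.77 0 0 0 0 0.6" --pt "-0.9 -0.77 0 0 0 0 0.6"

```text
t: 31.62
ee_pos: [487.4, -231.9, 167.2]
ee_rot: [-3.141, -0.0, 2.071]
contact_force: [0.4, 0.5, -1.6]
width: 0.605
finger_force: 0.0
```

>>> play_rows --pt "-0.62 -0.59 0 0 0 0 0.6" --pt "0 0 0 0 0 0 0.6" --pt "0 0 0 0 0 0 0.6" --pt "0 0 0 0 0 0 0.6"

```text
t: 31.95
ee_pos: [482.8, -250.3, 167.3]
ee_rot: [3.141, -0.001, 2.072]
contact_force: [0.1, 0.7, 0.1]
width: 0.608
finger_force: 0.0
```

```bash
python3 - <<'E'
from h import *
p=look("w11.png",["wing_nut"])
cv2.imwrite("pics/w11c.png",cv2.resize(p["frame"][60:260,170:400,::-1],None,fx=3,fy=3,interpolation=2))
go(460,-212,25,2.07)
E
```

```text
wing_nut 0.92 [254. 102.  32.  92.] [ 458.2 -213. ] [25.8 72. ] 13.5
   lm 0.69 [271. 145.] [ 457.4 -210.2    0. ]
pose [ 483.1 -250.   167.6] [ 3.142 -0.     2.073]
units before turn [ 1.77 -0.08  5.7 ]
turn deg [ 0.  -0.   0.2] units after turn [ 1.78 -0.08  5.7 ]
```

View pics/w11c.png

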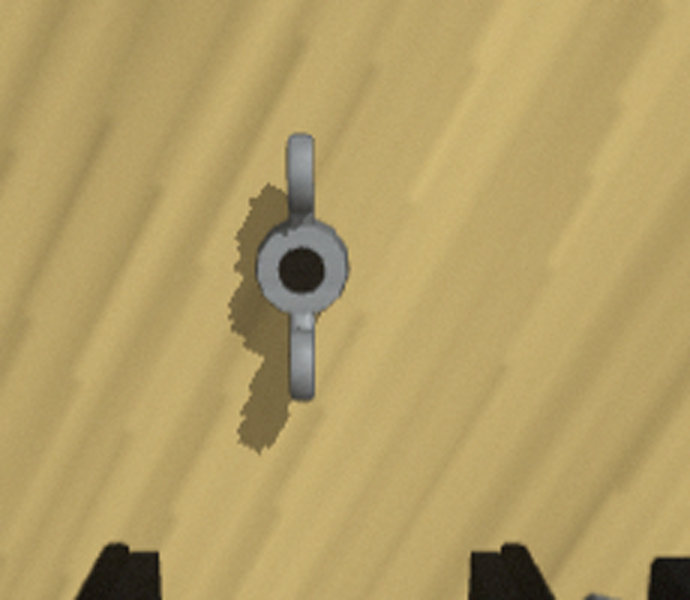

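The wing nut is aligned with the tool, hole at crop (301,270). Locating it and grasping next.

```bash
python3 - <<'E'
from h import *
p=arm.grab_frame("wrist")
g=at(p,(270.3,150),18); print(g); go(g[0],g[1],25,2.073)
E
```

```text
[ 458.7363538  -212.14143061   18.        ]
pose [ 483.1 -250.2  167.6] [3.142 0.    2.073]
units before turn [ 1.8  -0.12  5.7 ]
turn deg [0. 0. 0.] units after turn [ 1.8  -0.12  5.7 ]
```

>>> play_rows --pt "0.9 -0.06 0.4 0 0 0 0.6" --pt "0.9 -0.06 0.5 0 0 0 0.6" --pt "0 0 0.9 0 0 0 0.6" --pt "0 0 0.9 0 0 0 0.6" --pt "0 0 0.9 0 0 0 0.6" --pt "0 0 0.9 0 0 0 0.6" --pt "0 0 0.7 0 0 0 0.6" --pt "0 0 0.5 0 0 0 0.6" --pt "0 0 0 0 0 0 0.6" --pt "0 0 0 0 0 0 0" --pt "0 0 0 0 0 0 0" --pt "0 0 0 0 0 0 0" --pt "0 0 0 0 0 0 0" --pt "0 0 0 0 0 0 0" --pt "0 0 0 0 0 0 0" --pt "0 0 0 0 0 0 0"

```text
t: 33.48
ee_pos: [458.7, -213.4, 25.4]
ee_rot: [3.141, 0.001, 2.071]
contact_force: [-1.1, -0.2, 4.1]
width: 0.304
finger_force: 50.0
```

>>> play_rows --pt "0 0 0 0 0 0 0" --pt "0 0 0 0 0 0 0" --pt "0 0 -0.4 0 0 0 0" --pt "0 0 -0.8 0 0 0 0" --pt "0 0 -0.9 0 0 0 0" --pt "0 0 -0.9 0 0 0 0" --pt "0 0 -0.9 0 0 0 0" --pt "0 0 -0.9 0 0 0 0" --pt "0 0 -0.7 0 0 0 0" --pt "0 0 -0.3 0 0 0 0" --pt "0 0 0 0 0 0 0" --pt "0 0 0 0 0 0 0"

```text
t: 34.48
ee_pos: [458.1, -213.3, 169.6]
ee_rot: [-3.141, 0.0, 2.071]
contact_force: [-0.1, 0.2, -1.3]
width: 0.306
finger_force: 50.0
```

```bash
python3 - <<'E'
from h import *
go(514,133,170,2.073)
E
```

```text
pose [ 458.1 -213.3  169.6] [-3.141  0.     2.071]
units before turn [11.08  8.61 -0.02]
turn deg [-0.   0.  -0.1] units after turn [11.06  8.63 -0.02]
```

>>> play_rows --pt "0.85 0.66 0 0 0 0 0" --pt "0.85 0.66 0 0 0 0 0" --pt "0.85 0.66 0 0 0 0 0" --pt "0.85 0.66 0 0 0 0 0" --pt "0.85 0.66 0 0 0 0 0" --pt "0.85 0.66 0 0 0 0 0" --pt "0.85 0.66 0 0 0 0 0" --pt "0.85 0.66 0 0 0 0 0" --pt "0.85 0.66 0 0 0 0 0" --pt "0.85 0.66 0 0 0 0 0" --pt "0.85 0.66 0 0 0 0 0" --pt "0.85 0.66 0 0 0 0 0" --pt "0.85 0.66 0 0 0 0 0" --pt "0 0 0 0 0 0 0" --pt "0 0 0 0 0 0 0" --pt "0 0 0 0 0 0 0"

```text
t: 35.82
ee_pos: [513.5, 131.6, 168.8]
ee_rot: [-3.14, -0.001, 2.072]
contact_force: [-0.9, 0.1, -1.7]
width: 0.306
finger_force: 50.0
```

```bash
python3 - <<'E'
from h import *
p=look("w12.png",["pot_wings","wing_nut"])
go(515,133,68,2.073)
E
```

```text
pot_wings 0.68 [201. 136. 160. 133.] [511.6 141. ] [121.4  99.7] 27.1
   lm 0.7 [279. 197.] [516.3 134.3   3. ]
wing_nut 0.85 [250. 200.  52. 139.] [530.  101.3] [49.5 71.2] 28.7
   lm 0.56 [274. 256.] [541.1  79.2   0. ]
pose [514.1 131.  169.8] [-3.141  0.     2.07 ]
units before turn [0.05 0.07 4.07]
turn deg [-0.   0.  -0.2] units after turn [0.05 0.07 4.07]
```

View pics/w12.png

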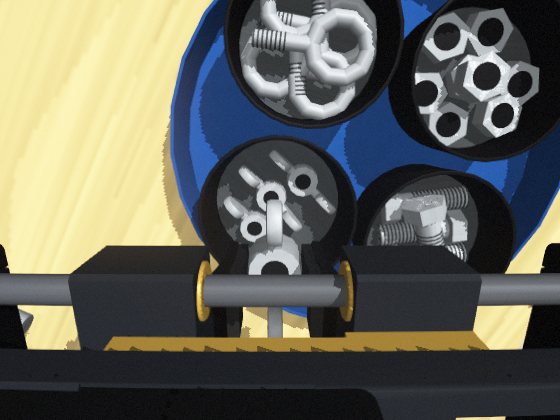

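The wing nut is held level at (274,258) over pot_wings. The other three pots still hold their new pieces. Lowering and releasing.

>>> play_rows --pt "0.07 0.07 0.5 0 0 0 0" --pt "0 0 0.9 0 0 0 0" --pt "0 0 0.9 0 0 0 0" --pt "0 0 0.8 0 0 0 0" --pt "0 0 0.6 0 0 0 0" --pt "0 0 0.35 0 0 0 0" --pt "0 0 0 0 0 0 0" --pt "0 0 0 0 0 0 0" --pt "0 0 0 0 0 0 0.42" --pt "0 0 0 0 0 0 0.48" --pt "0 0 0 0 0 0 0.48" --pt "0 0 0 0 0 0 0.48" --pt "0 0 0 0 0 0 0.48" --pt "0 0 -0.5 0 0 0 0.48" --pt "0 0 -0.9 0 0 0 0.48" --pt "0 0 -0.9 0 0 0 0.48" --pt "0 0 -0.9 0 0 0 0.48" --pt "0 0 -0.9 0 0 0 0.48" --pt "0 0 0 0 0 0 0.6" --pt "0 0 0 0 0 0 0.6"

```text
t: 37.73
ee_pos: [515.4, 134.7, 173.0]
ee_rot: [3.139, 0.001, 2.071]
contact_force: [0.7, 0.6, -0.6]
width: 0.553
finger_force: 0.0
```

>>> play_rows --pt "-0.8 0 -0.3 0 0 0 0.6" --pt "-0.8 0 -0.3 0 0 0 0.6" --pt "-0.8 0 -0.3 0 0 0 0.6" --pt "0 0 0 0 0 0 0.6" --pt "0 0 0 0 0 0 0.6"

```text
t: 38.15
ee_pos: [543.6, 80.9, 193.3]
ee_rot: [-3.141, -0.0, 2.069]
contact_force: [-0.7, -0.1, 0.3]
width: 0.6
finger_force: 0.0
```

```bash
python3 - <<'E'
from h import *
p=look("w13.png",["pot_wings","wing_nut","eye_bolt","nut","bolt"])
t=arm.grab_frame("top")
for n in ["big_nut","long_bolt"]:
    for r in arm.landmark_of(t,n)[:1]: print(n,np.round(at(t,r["xy"],0)))
E
```

```text
pot_wings 0.57 [199.  52. 156. 159.] [515.  132.6] [120.7 120.1] 75.2
   lm 0.6 [276. 128.] [515.8 135.6   3. ]
   lm 0.51 [464.   4.] [608.9 309.    3. ]
wing_nut 0.79 [262.  73.  37.  96.] [515.6 141.4] [32.5 81.5] 28.0
wing_nut 0.35 [197.  52. 154. 157.] [516.6 130.4] [140.2 140.1] 25.4
   lm 0.61 [279. 128.] [518.1 137.5   0. ]
   lm 0.45 [418. 161.] [652.6 174.6   0. ]
nut 0.9 [443.   1.  54.  28.] [614.3 301.1] [43.4 21.5] 29.8
nut 0.71 [235.   0. 144.  58.] [498.3 223.8] [122.   43.4] 28.7
   lm 0.64 [463.   5.] [609.4 308.9   0. ]
bolt 0.76 [395. 119.  48.  90.] [650.6 170.5] [39.1 87.9] 40.2
   lm 0.78 [416. 166.] [653.  169.5   0. ]
big_nut [ 612. -281.    0.]
long_bolt [ 733. -105.    0.]
```

View pics/w13.png

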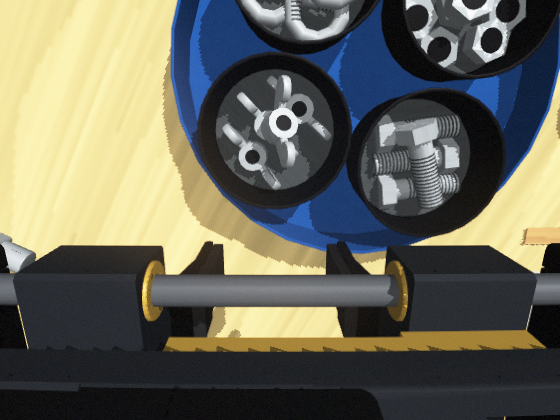

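The wing nut lies inside pot_wings, centred at (283,123). The bolt is in its pot at (425,160), and the long bolt and big nut have not moved.

```bash
python3 -c "
from workcell import arm
print(arm.hand_in())"
```

```text
the job is handed in; nothing more can be done
None
```

The short bolt, small nut, wing nut and eye bolt each lie in the pot of their own kind, the long bolt and big nut are where they started, and the job was handed in at about 38 s; the hand-in call returned no verdict.

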